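# Clear, set and start the bench belt sander

## Robot

A 6-joint arm with a two-finger parallel gripper is mounted at the origin on the work surface. World frame = base frame: x ahead of the robot, y to its left, z up, the work surface at z = 0. Lengths are in m, angles in rad, forces in N, time in s.
With the tool pointing down it reaches from about 0.3 to 0.775 m from the base axis. Payload 14.6 kg.
Tool frame: the origin (TCP) lies on the centre line of the jaws, within the pads' length; the fingertips stand 14 mm ahead of it and the grasp point (between the pads) lies 5 mm behind it; x points along the fingers, y is the direction in which the jaws open and shut, and the axes are right-handed (so a half turn about x gives the same grasp; the last joint's range is limited). The gripper opens to 94 mm and grips with 3 to 60 N. Pads are 16 mm wide; open, the fingers measure 119 mm over their backs; the gripper's body (75 mm by 177 mm) begins 78 mm behind the grasp point.
Start: joints at [-1.327, 0.3, 1.521, -0, 1.321, -0.067], TCP at [0.168, -0.524, 0.198] pointing down, gripper open.
Joint ranges: [-3.03, 3.03], [-0.79, 2.21], [0.23, 2.52], [-1.04, 4.18], [0, 3.07], [-2.55, 2.55]. Speed limits (rad/s): [2.22, 2.22, 2.57, 3.14, 3.14, 3.14].

## Interface

Orientations are given as [roll, pitch, yaw] about the fixed x, y, z axes, in that order (R = Rz(yaw) Ry(pitch) Rx(roll)).
In Python, from station import * gives the robot as it stands. The module is installed in compiled form; this text tells all that it offers.
- The arm moves only by the shell command python3 -m handwheel 'ROWS' [FORCE]. ROWS is JSON, a list of rows, each a list of 3 entries, a list of its own where there are three numbers: the shift along the tool's x, y, z in mm, then the turn about the tool's x in rad, then the gripper command: -1 is fully open, 1 is shut, values between are in proportion. In form: [[[dx, dy, dz], spin, gripper], ...]. A call has exactly 5 rows; each row is the pose to reach, as a shift and turn from the pose measured when the call began, along the tool's axes at that moment; what a row does not reach only later rows make up. A row lasts 1/10 s, in which the tool goes at most 50 mm and 8.59 degrees, less where a joint would pass 70% of its speed; a pose out of reach is approached as far as the arm can. A call with a gripper value outside its range is refused whole. The fingers move at their own pace and stop on an object; FORCE is the grip in N (left out, the last holds). Time passes only in rows, so rows that repeat a pose let the fingers close, or fill a call up. It gives the time, the measured TCP pose, the force and the opening at its end, in the units of the state.
- get_obs(): the state, without advancing time (a new reading comes with each control period).
- camera(name): name is "scene" or "top" or "wrist"; returns (picture, depth): 400x640x3 uint8, blue, green, red; 400x640 float32, m along the optical axis (not along the pixel's ray), 0 where there is no reading.
- camera_info(name): a dict with "fx", "fy", "cx", "cy" (pixels), "extrinsics" (4x4, takes a point from camera to world coordinates). Camera axes: x right, y down, z forward; pixel columns grow to the right and rows downward; lengths in m; the calibration is good to about 2 mm. A picture is of the moment at which its call begins: read the wrist's pose just before it. camera_info takes no time and is no camera call; for the wrist camera it gives the pose at the moment of the call.
- hand_in(): hands the job in, once; it reports no verdict.
The state is a dict: "time_s": time; "qpos": joint angles; "joint_vel": joint speeds; "tau": joint torques, N m; "ee_pos": TCP position; "eef_rot": TCP orientation; "force": force on the tool from outside, world axes, zero at the start; "moment": the same for the moment, N m; "grip_width": finger opening in m.
Only numpy, scipy, OpenCV 4.12 (cv2) and the standard library are available. Lean on these libraries where they do the work, as an engineer would, in place of code of your own. Each camera call takes 0.05 s, during which the arm holds its last target. There are 200 camera calls.

## Task

Get the small belt sander going: sweep the bamboo offcut off the sanding belt and well onto the side rest, and push the pointer handle of the speed selector round with one fingertip to speed five, five clicks clockwise past off. Only when both are done, press the flat round start button fully down and let go. Touch and push only - do not pick up the offcut or pinch the handle - and leave the mushroom-headed stop button and everything else lying about as they are.

Things in the scene. Friction and masses are not known exactly. Their poses are not given: they have to be found in the camera images.
- sander: Bench belt sander, 260 x 420 x 127 mm over all, fixed to the table. Origin on the table surface under the housing, z up. In its frame: flat housing top 85 mm above the table, 180 mm (x) by 250 mm (y -120 to 130 mm), carrying selector and buttons; then towards -y the sanding belt and the side rest.
- belt_mid (a point): Middle of the belt's upper face, 100 mm above the table. The belt runs along the sander's x, flat from x = -85 to 85 mm, and is 50 mm wide, y = -185 to -135 mm. A stop plate stands 27 mm up over its end at x = 98 mm. Between belt and buttons nothing stands higher than the belt.
- rest_mid (a point): Middle of the upper face of the side rest: an aluminium plate 170 mm (sander's x) by 98 mm (sander's y, from -287 to -189 mm), 2 mm lower than the belt with a 4 mm gap between them; a lip 10 mm high runs along its far (-y) edge.
- selector (a joint): Speed selector, rad: 0 at off, growing as it turns clockwise seen from above. It clicks into nine positions 0.5236 rad (30 degrees) apart: off, then speeds one to eight (stop at 4.19). Speed five is 2.618. It needs about 0.1 N m to leave a click, and past half way it snaps on into the next by itself. Found at off or at speed one, two or three.
- selector_axis (a point): On the selector's vertical turning axis, at the top of its handle, 120 mm above the table. Black pointer handle: a bar 55 mm long, 16 mm thick, 26 mm high, from 38 mm (nose) to -17 mm (tail) about the axis; under it a round skirt, 44 mm diameter, up to 9 mm over the housing top. Marks on the plate round it, 48 mm from the axis: a bar at off, then eight dots growing with the speed.
- selector_nose (a point): Top of the tip of the handle's nose, 38 mm from the axis, beyond a white line on the handle. handle_side_a and _b are the handle's two long side faces, handle_nose and handle_tail its ends. In the sander's frame the nose points, counter-clockwise from x, at 120 degrees at off and at 120 - 30 k degrees at speed k.
- start_button (a joint): Start button, m: 0 released, 0.006 fully down; springs back; fully down takes 5 N.
- start_button_top (a point): Centre of the top of the flat round start button (grey, 32 mm diameter, in a 48 mm steel collar; stands 6 mm out of the collar, 103 mm above the table), pressed straight down.
- stop_button (a joint): Stop button, m: 0 released, 0.006 fully down. Not to be pressed.
- stop_button_top (a point): Centre of the top of the mushroom-headed stop button (grey, 40 mm diameter, 116 mm above the table).
- offcut: Short bar of split bamboo, 60 mm (its x) by 16 mm (y) by 12 mm high, 10 to 20 g, loose, lying flat on the belt roughly along it. Origin in the middle of its underside.
- offcut_end_a (a point): Centre of the offcut's +x end face.
- offcut_end_b (a point): Centre of the offcut's -x end face.
- cleaner: Bystander: tan rubber belt-cleaning stick, 16 x 50 x 16 mm, on the housing top behind the controls. Origin under its middle.
- cup: Bystander: bamboo cup, 68 mm diameter, 85 mm high, on the table. Origin under its middle.
- knife: Bystander: splitting knife with wooden handle, 285 mm long along its x, 18 mm high, on the table.
- bundle: Bystander: tied bundle of bamboo splints, 250 mm long along its x, 40 mm wide, 16 mm high, on the table.
- glue: Bystander: white glue bottle, 52 mm diameter, 130 mm high, on the table behind the sander.
- brush: Bystander: hand brush lying on the table behind the sander, along its x.
- basket: Bystander: small basket, 120 mm diameter, 70 mm high, on the table.

How it is judged:
By the outcome, as a careful person would: the job done as asked, in the order asked, and still so for the second after the job is handed in, with the robot touching nothing.
It also fails if it takes over 58 s, if anything falls off the work surface, if the arm or the gripper's body presses on something with over 40 N, if the wrist force passes 120 N, or if a joint passes its speed limit or range.

## Working session

There is one attempt and no reset: what is moved stays moved. The work goes in short steps, Python scripts to look and compute and a shell command to move; the robot and the scene stay as the last step left them, time stands still between calls to the robot, and variables do not carry over. Pictures are saved under pics/ and viewed, about 8 in all and at most 12, crops included, and the job is handed in when it is done.

```bash
mkdir -p pics; python3 - <<'E'
from station import *
import cv2,numpy as np
o=get_obs(); print({k:np.round(v,3).tolist() for k,v in o.items()})
for n in ["top","scene"]:
    p,d=camera(n); cv2.imwrite(f"pics/{n}0.png",p); np.save(f"{n}0.npy",d)
    ci=camera_info(n); print(n,{k:np.round(v,4).tolist() for k,v in ci.items()})
a=cv2.imread("pics/top0.png")
E
```

```text
{'time_s': 0.0, 'qpos': [-1.327, 0.301, 1.522, 0.0, 1.321, -0.067], 'joint_vel': [-0.0, -0.001, -0.001, 0.002, -0.001, -0.0], 'tau': [-0.0, -53.181, -35.273, 0.071, 0.024, -0.0], 'ee_pos': [0.168, -0.523, 0.197], 'eef_rot': [-1.654, 1.57, 1.799], 'force': [1.262, -0.051, -0.138], 'moment': [0.04, 0.032, 0.025], 'grip_width': 0.094}
top {'fx': 448.7848, 'fy': 448.7848, 'cx': 317.6423, 'cy': 200.674, 'extrinsics': [[0.0186, -0.996, 0.0874, 0.5099], [-0.9997, -0.0172, 0.0173, 0.093], [-0.0157, -0.0877, -0.996, 0.9847], [0.0, 0.0, 0.0, 1.0]]}
scene {'fx': 513.2247, 'fy': 513.2247, 'cx': 318.1033, 'cy': 190.9171, 'extrinsics': [[0.8922, 0.2651, -0.3657, 0.9681], [0.4516, -0.5437, 0.7075, -0.6483], [-0.0113, -0.7963, -0.6048, 0.7487], [0.0, 0.0, 0.0, 1.0]]}
```

View pics/top0.png

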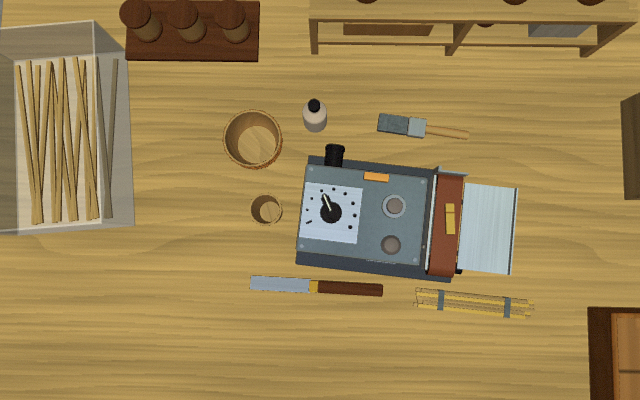

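View pics/scene0.png

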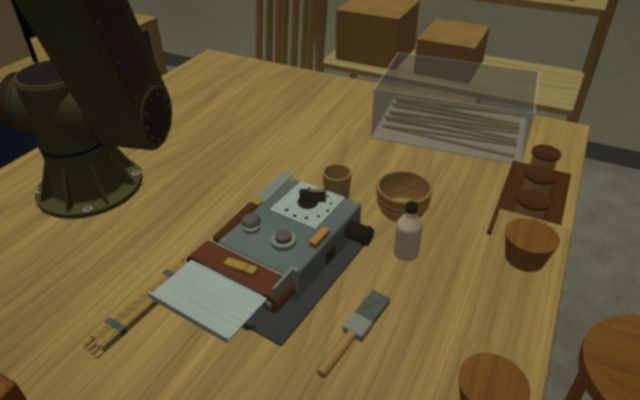

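Top view: the sander is in the centre with the selector at about (331,212). The ringed start button is at (394,206) and the mushroom stop at (390,244). The offcut is at (450,218) on the belt, with the rest to its right. The scene view agrees: start is the ringed button at (284,240), stop the mushroom at (250,222).

```bash
cat > h.py <<'E'
import numpy as np,cv2
from station import *
def ray(ci,uv):
    uv=np.atleast_2d(uv).astype(float); E=ci["extrinsics"]
    d=np.c_[(uv[:,0]-ci["cx"])/ci["fx"],(uv[:,1]-ci["cy"])/ci["fy"],np.ones(len(uv))]
    return np.array(E)[:3,3],d@np.array(E)[:3,:3].T
def onz(ci,uv,z):
    o,d=ray(ci,uv); return o+d*((z-o[2])/d[:,2])[:,None]
def dep(ci,uv,d):
    o,r=ray(ci,uv); u=np.round(np.atleast_2d(uv)).astype(int); return o+r*d[u[:,1],u[:,0]][:,None]
def proj(ci,P):
    E=np.linalg.inv(ci["extrinsics"]); q=np.atleast_2d(P)@E[:3,:3].T+E[:3,3]
    return np.c_[q[:,0]/q[:,2]*ci["fx"]+ci["cx"],q[:,1]/q[:,2]*ci["fy"]+ci["cy"]]
E
python3 - <<'E'
from h import *
ci=camera_info("top"); a=cv2.imread("pics/top0.png"); d=np.load("top0.npy")
for n,uv in dict(sel=(331,212),start=(394,206),stop=(390,244),off=(450,218),belt=(455,260),rest=(488,230),house=(360,190)).items(): print(n,dep(ci,[uv],d)[0].round(4))
p,_=camera("wrist"); cv2.imwrite("pics/wr0.png",p); cw=camera_info("wrist"); print(np.round(cw["extrinsics"],3).tolist(),cw["fx"])
c=cv2.resize(a[145:295,290:530],None,fx=3.3,fy=3.3,interpolation=cv2.INTER_CUBIC); cv2.imwrite("pics/c0.png",c)
E
```

```text
sel [0.564  0.0818 0.1235]
start [ 0.579  -0.0413  0.1071]
stop [ 0.5049 -0.0328  0.1145]
off [ 0.5573 -0.1491  0.1109]
belt [ 0.4761 -0.1618  0.0982]
rest [ 0.5358 -0.2272  0.0967]
house [0.6119 0.0237 0.0851]
[[0.308, -0.92, -0.243, 0.238], [-0.952, -0.298, -0.077, -0.501], [-0.001, 0.255, -0.967, 0.384], [0.0, 0.0, 0.0, 1.0]] 299.35230656094615
```

View pics/c0.png

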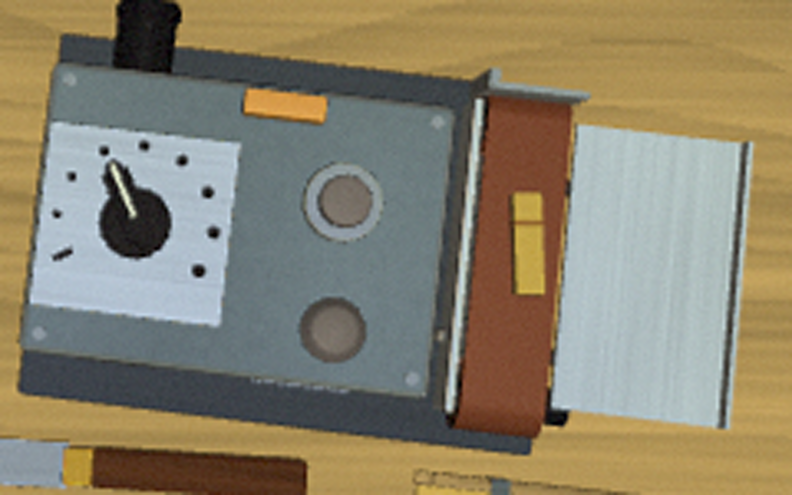

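View pics/wr0.png

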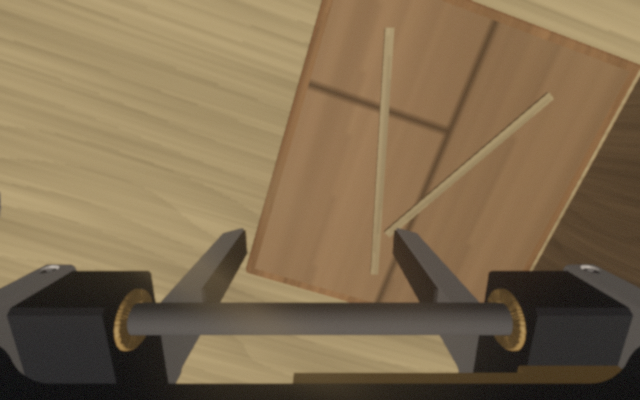

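The zoomed view has the nose's white line from (134,216) to (112,165), aimed at the dot at (104,150). Counting from the off bar at (62,254), that is speed three, so two more clicks are needed. The offcut spans y 190–295 at x≈528. The wrist view shows only the table and a tray at the right. Next I measure these points from both views.

```bash
python3 - <<'E'
from h import *
from scipy.spatial.transform import Rotation as Ro
ct,cs=camera_info("top"),camera_info("scene")
T=cv2.imread("pics/top0.png"); S=cv2.imread("pics/scene0.png"); dt=np.load("top0.npy")
def tri(a,b):
    (o1,d1),(o2,d2)=ray(ct,a),ray(cs,b); d1,d2=d1[0],d2[0]
    s=np.linalg.lstsq(np.c_[d1,-d2],o2-o1,rcond=None)[0]; p,q=o1+s[0]*d1,o2+s[1]*d2
    return (p+q)/2,np.linalg.norm(p-q)
def blobs(im,lo,hi,roi,amin):
    x0,y0,x1,y1=roi; m=cv2.inRange(cv2.cvtColor(im[y0:y1,x0:x1],cv2.COLOR_BGR2HSV),lo,hi)
    cs_,_=cv2.findContours(m,cv2.RETR_EXTERNAL,cv2.CHAIN_APPROX_NONE)
    out=[]
    for c in cs_:
        if cv2.contourArea(c)>=amin:
            (cx,cy),wh,an=cv2.minAreaRect(c); out.append((cx+x0,cy+y0,wh,an,cv2.contourArea(c),(c+[x0,y0]).reshape(-1,2)))
    return sorted(out,key=lambda r:-r[4])
# offcut
ot=blobs(T,(18,100,120),(35,255,255),(435,190,465,250),60); os_=blobs(S,(18,100,80),(35,255,255),(215,250,265,285),40)
for r in ot[:2]+os_[:2]: print("offcut",np.round(r[0],1),np.round(r[1],1),np.round(r[2],1),round(r[3],1),r[4])
at=np.array(ot[0][:2]);bs=np.array(os_[0][:2]); print("tri offcut",tri(at,bs))
ht=onz(ct,cv2.boxPoints((tuple(at),ot[0][2],ot[0][3])),.112); print("offcut box @.112",ht.round(4).tolist())
# dots: dark on white plate
g=cv2.cvtColor(T,cv2.COLOR_BGR2GRAY)
x0,y0=298,180; m=(g[y0:248,x0:365]<110).astype(np.uint8)
n,l,st,ce=cv2.connectedComponentsWithStats(m)
for i in range(1,n):
    if 2<=st[i,4]<40:
        print("mark",(ce[i]+[x0,y0]).round(1),st[i,4],onz(ct,ce[i]+[x0,y0],.085)[0].round(4))
# rest and belt
r=blobs(T,(80,5,150),(125,60,255),(455,170,530,285),800)[:1]
for q in r: print("rest px",np.round(q[:2],1),q[2:5],"\n",onz(ct,cv2.boxPoints((q[:2],q[2],q[3])),.098).round(4).tolist(), dep(ct,[q[:2]],dt))
b=blobs(T,(0,60,40),(14,255,200),(425,165,470,285),500)[:1]
for q in b: print("belt",onz(ct,cv2.boxPoints((q[:2],q[2],q[3])),.1).round(4).tolist())
o=get_obs(); R=Ro.from_euler("xyz",o["eef_rot"]).as_matrix(); print("R cols tool xyz\n",R.round(3))
np.save("R0.npy",R)
cr=lambda im,a,k:cv2.resize(im[a[1]:a[3],a[0]:a[2]],None,fx=k,fy=k,interpolation=cv2.INTER_CUBIC)
cv2.imwrite("pics/s1.png",cr(S,(200,170,370,300),4.5))
E
```

```text
offcut 450.0 223.0 [20.  8.] 90.0 160.0
offcut 240.1 265.1 [33.2  9.1] 19.3 249.0
tri offcut (array([ 0.5506473 , -0.14847052,  0.10592726]), np.float64(0.006937697783193804))
offcut box @.112 [[0.5668, -0.1412, 0.112], [0.567, -0.1566, 0.112], [0.5283, -0.1563, 0.112], [0.5281, -0.1409, 0.112]]
mark [363.5 180. ] 2 [0.6323 0.0168 0.085 ]
mark [323.5 183. ] 2 [0.6249 0.0974 0.085 ]
mark [332.5 184. ] 4 [0.6231 0.0792 0.085 ]
mark [341.5 185. ] 4 [0.6214 0.061  0.085 ]
mark [346.5 184.5] 2 [0.6226 0.051  0.085 ]
mark [349.5 186. ] 2 [0.6196 0.0449 0.085 ]
mark [353. 186.] 3 [0.6197 0.0379 0.085 ]
mark [359.7 186.7] 3 [0.6186 0.0244 0.085 ]
mark [321.  190.3] 7 [0.61   0.1022 0.085 ]
mark [333.1 188.9] 8 [0.6132 0.0778 0.085 ]
mark [344.9 193.1] 8 [0.605 0.054 0.085]
mark [362.8 194.7] 6 [0.6025 0.0179 0.085 ]
mark [311.5 198. ] 6 [0.594  0.1211 0.085 ]
mark [352.3 202.9] 9 [0.5856 0.0388 0.085 ]
mark [361.5 202. ] 2 [0.5877 0.0204 0.085 ]
mark [306.5 209.5] 4 [0.5706 0.1306 0.085 ]
mark [360.5 211. ] 2 [0.5695 0.0222 0.085 ]
mark [354.2 215. ] 10 [0.5613 0.0348 0.085 ]
mark [362. 216.] 3 [0.5595 0.0191 0.085 ]
mark [360.  217.5] 2 [0.5565 0.0231 0.085 ]
mark [308.4 221.8] 13 [0.5461 0.1264 0.085 ]
mark [349.6 226.6] 13 [0.5378 0.0437 0.085 ]
mark [359.2 225.5] 4 [0.5404 0.0244 0.085 ]
mark [359.3 230.3] 3 [0.5308 0.0242 0.085 ]
mark [358.5 238. ] 2 [0.5155 0.0257 0.085 ]
mark [317.5 242. ] 2 [0.506  0.1073 0.085 ]
mark [358.  242.5] 2 [0.5065 0.0266 0.085 ]
mark [353.8 245.5] 10 [0.5004 0.0349 0.085 ]
rest px [485.7 228. ] ((50.63525390625, 86.57411193847656), 5.290080547332764, 4157.0) 
 [[0.4592, -0.1647, 0.098], [0.6287, -0.1818, 0.098], [0.621, -0.2808, 0.098], [0.4521, -0.2621, 0.098]] [[ 0.53959159 -0.22306162  0.09603261]]
belt [[0.4462, -0.1067, 0.1], [0.6469, -0.1254, 0.1], [0.6428, -0.1808, 0.1], [0.4424, -0.161, 0.1]]
R cols tool xyz
 [[-0.     0.306 -0.952]
 [ 0.001 -0.952 -0.306]
 [-1.    -0.001 -0.   ]]
```

View pics/s1.png

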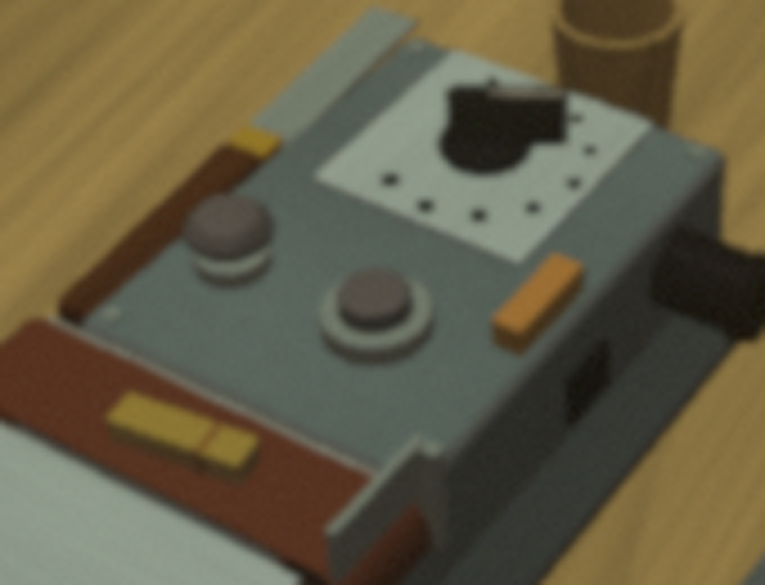

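Speed three is confirmed, and the buttons, offcut and handle look the same in the scene crop: offcut at (182,430), start at (375,297), stop at (228,225). The dot fit puts the selector axis at (0.566, 0.083) with radius 48 mm, and sander yaw is about −5.6°. Moving over to the sweep start now.

```bash
python3 -m handwheel '[[[0,-50,-90],-0.15,0.36],[[0,-100,-180],-0.3,0.36],[[0,-150,-270],-0.45,0.36],[[0,-190,-350],-0.6,0.36],[[0,-240,-440],-0.75,0.36]]' 10
python3 - <<'E'
from h import *
from scipy.spatial.transform import Rotation as Ro
T=cv2.imread("pics/top0.png"); S=cv2.imread("pics/scene0.png");ct,cs=camera_info("top"),camera_info("scene")
out=[]
for im,ci,(x0,y0,x1,y1) in((T,ct,(440,195,462,245)),(S,cs,(215,250,265,285))):
    h=cv2.cvtColor(im[y0:y1,x0:x1],cv2.COLOR_BGR2HSV); m=cv2.inRange(h,(15,90,60),(40,255,255))
    m=cv2.morphologyEx(m,cv2.MORPH_CLOSE,np.ones((5,5)))
    c=max(cv2.findContours(m,0,1)[0],key=cv2.contourArea)+[x0,y0]; r=cv2.minAreaRect(c.astype(np.int32)); out.append(np.array(r[0])); print(r)
    print(onz(ci,cv2.boxPoints(r),.112).round(4).tolist())
(o1,d1),(o2,d2)=ray(ct,out[0]),ray(cs,out[1]); s=np.linalg.lstsq(np.c_[d1[0],-d2[0]],o2-o1,rcond=None)[0]; print("tri",o1+s[0]*d1[0],o2+s[1]*d2[0])
E
```

```text
time_s: 0.65
ee_pos: [0.3409, -0.3403, 0.1974]
eef_rot: [-2.436, 1.57, 1.772]
force: [0.3, -1.0, 0.5]
grip_width: 0.0571
((453.0, 223.5), (41.0, 16.0), 90.0)
[[0.5862, -0.1394, 0.112], [0.5867, -0.1703, 0.112], [0.5075, -0.1696, 0.112], [0.5069, -0.1389, 0.112]]
((239.85000610351562, 266.0500183105469), (34.4223747253418, 11.852754592895508), 20.2248592376709)
[[0.5297, -0.1668, 0.112], [0.5202, -0.141, 0.112], [0.5872, -0.1406, 0.112], [0.5949, -0.1657, 0.112]]
tri [ 0.54680005 -0.15555087  0.10845996] [ 0.55543421 -0.1499697   0.10724087]
```

The scene centre (0.555, −0.150) agrees with the top view's (0.556, −0.149) when I read it by hand. The automatic top mask had leaked, so I discard it.

```bash
cat >> h.py <<'E'
from scipy.spatial.transform import Rotation as Ro
def togo(P,yang):
    o=get_obs(); R=Ro.from_euler("xyz",o["eef_rot"]).as_matrix(); y=np.degrees(np.arctan2(R[1,1],R[0,1]))
    print("t",round(o["time_s"],2),"pos",np.round(o["ee_pos"],4),"y ang",round(y,1),"q6",round(o["qpos"][5],2),"| shift mm",(1000*R.T@(np.array(P)-o["ee_pos"])).round(1),"spin",round(-np.radians((yang-y+180)%360-180),3),"w",round(o["grip_width"],4),"F",np.round(o["force"],1))
def S(x,y,z,o=(.5635,.0145),a=np.radians(-5.6)):
    return [o[0]+x*np.cos(a)-y*np.sin(a),o[1]+x*np.sin(a)+y*np.cos(a),z]
E
python3 -c "
from h import *
togo(S(.009,-.128,.19),-5.6)"
```

```text
t 0.65 pos [ 0.3409 -0.3403  0.1974] y ang -28.9 q6 -0.36 | shift mm [   7.6   82.3 -304.2] spin -0.406 w 0.0571 F [ 0.3 -1.   0.5]
```

```bash
python3 -m handwheel '[[[2,13,-48],-0.1,0.36],[[4,26,-96],-0.2,0.36],[[6,39,-144],-0.3,0.36],[[7,52,-192],-0.4,0.36],[[8,65,-240],-0.406,0.36]]' 10
python3 -c "
from h import *
togo(S(.009,-.128,.19),-5.6)"
```

```text
time_s: 1.15
ee_pos: [0.5144, -0.1602, 0.1894]
eef_rot: [-2.692, 1.57, 1.926]
force: [0.2, -1.4, -0.4]
grip_width: 0.0304
t 1.15 pos [ 0.5144 -0.1602  0.1894] y ang -5.4 q6 -0.28 | shift mm [ -0.5  41.  -50.5] spin 0.003 w 0.0304 F [ 0.2 -1.4 -0.4]
```

```bash
python3 -m handwheel '[[[0,15,-20],0,0.36],[[0,30,-38],0,0.36],[[0,41,-51],0,0.36],[[0,41,-51],0,0.36],[[0,41,-51],0,0.36]]' 10
python3 - <<'E'
from h import *
togo(S(.009,-.128,.118),-5.6)
ci=camera_info("wrist");p,d=camera("wrist"); cv2.imwrite("pics/w1.png",p)
m=cv2.inRange(cv2.cvtColor(p,cv2.COLOR_BGR2HSV),(20,110,90),(36,255,255)); 
for c in cv2.findContours(m,0,1)[0]:
    if cv2.contourArea(c)>300: 
        r=cv2.minAreaRect(c); print(r); print(onz(ci,cv2.boxPoints(r),.112).round(4).tolist(),onz(ci,[r[0]],.112))
E
```

```text
time_s: 1.65
ee_pos: [0.5597, -0.1137, 0.1892]
eef_rot: [-2.23, 1.57, 2.388]
force: [0.2, -0.1, 0.2]
grip_width: 0.0301
t 1.65 pos [ 0.5597 -0.1137  0.1892] y ang -5.4 q6 -0.17 | shift mm [71.2  0.4  0.1] spin 0.003 w 0.0301 F [ 0.2 -0.1  0.2]
```

View pics/w1.png

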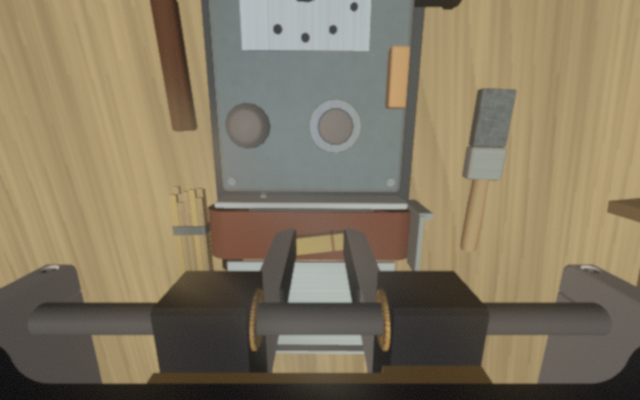

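Wrist view: the offcut at (322,244) lies midway between the fingertips, with the start ring at (335,126) and stop at (248,126). I check the offset numerically, then descend.

```bash
python3 - <<'E'
from h import *
ci=camera_info("wrist")
for n,uv,z in (("offcut top",(321,244),.112),("start",(335,126),.103),("rest corner",(228,263),.098),("belt edges",(310,208),.1),("collar",(335,126),.097)): print(n,onz(ci,[uv],z)[0].round(4))
print("exp start tri; belt back edge",S(0,-.135,.1),"rest mid",S(0,-.238,.098))
E
python3 -m handwheel '[[[20,0,0],0,0.36],[[40,0,0],0,0.36],[[60,0,0],0,0.36],[[71,0,0],0,0.36],[[71,0,0],0,0.36]]' 10
```

```text
offcut top [ 0.5568 -0.1511  0.112 ]
start [ 0.5791 -0.0445  0.103 ]
rest corner [ 0.4605 -0.1689  0.098 ]
belt edges [ 0.5493 -0.1183  0.1   ]
collar [ 0.5794 -0.0446  0.097 ]
exp start tri; belt back edge [np.float64(0.5503263085325149), np.float64(-0.11985569899754721), 0.1] rest mid [np.float64(0.5402752698573224), np.float64(-0.2223641211956758), 0.098]
time_s: 2.2
ee_pos: [0.5586, -0.1145, 0.1173]
eef_rot: [-1.901, 1.568, 2.715]
force: [-0.6, -0.0, 0.6]
grip_width: 0.0302
```

Everything agrees within 2 mm. Sweeping now.

```bash
python3 -m handwheel '[[[0,0,10],0,0.36],[[0,0,20],0,0.36],[[0,0,30],0,0.36],[[0,0,40],0,0.36],[[0,0,50],0,0.36]]' 10
python3 -m handwheel '[[[0,0,10],0,0.36],[[0,0,20],0,0.36],[[0,0,30],0,0.36],[[0,0,40],0,0.36],[[0,0,46],0,0.36]]' 10
python3 - <<'E'
from h import *
togo(S(.009,-.224,.118),-5.6)
ci=camera_info("top");p,d=camera("top"); s,_=camera("scene"); cv2.imwrite("pics/t2.png",p)
cv2.imwrite("pics/ts2.png",np.hstack([cv2.resize(p[150:290,400:540],(420,420)),cv2.resize(s[220:360,130:270],(380,420))]))
E
```

```text
time_s: 2.7
ee_pos: [0.5537, -0.1654, 0.1175]
eef_rot: [-1.898, 1.568, 2.718]
force: [0.6, -0.0, 0.8]
grip_width: 0.0299
time_s: 3.2
ee_pos: [0.5492, -0.2121, 0.1175]
eef_rot: [-1.906, 1.568, 2.709]
force: [0.5, 0.3, -0.4]
grip_width: 0.03
t 3.2 pos [ 0.5492 -0.2121  0.1175] y ang -5.5 q6 -0.33 | shift mm [-0.5  1.2 -2.9] spin 0.001 w 0.03 F [ 0.5  0.3 -0.4]
```

View pics/ts2.png

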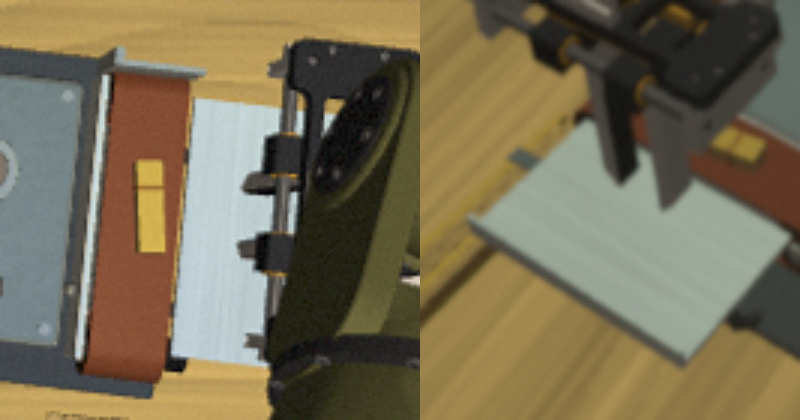

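The fingers are over the rest, but the offcut, at crop (150,205), has not moved and no force was felt. The fingertips must have passed over it, so I measure their true height before lowering.

```bash
python3 - <<'E'
from h import *
ci=camera_info("scene");p,d=camera("scene")
for v in range(270,296,2):
    print(v,[ (u,*dep(ci,[(u,v)],d)[0].round(3)) for u in (200,204,208,216,220,224)] if v>276 else '')
ct=camera_info("top");q,dt=camera("top")
print([dep(ct,[uv],dt)[0].round(4) for uv in ((450,222),(452,210),(445,250),(475,200))])
E
```

```text
270 
272 
274 
276 
278 [(200, np.float64(0.504), np.float64(-0.198), np.float64(0.099)), (204, np.float64(0.534), np.float64(-0.218), np.float64(0.133)), (208, np.float64(0.516), np.float64(-0.19), np.float64(0.097)), (216, np.float64(0.528), np.float64(-0.184), np.float64(0.097)), (220, np.float64(0.573), np.float64(-0.223), np.float64(0.155)), (224, np.float64(0.577), np.float64(-0.218), np.float64(0.153))]
280 [(200, np.float64(0.506), np.float64(-0.2), np.float64(0.097)), (204, np.float64(0.531), np.float64(-0.216), np.float64(0.124)), (208, np.float64(0.518), np.float64(-0.193), np.float64(0.096)), (216, np.float64(0.53), np.float64(-0.187), np.float64(0.096)), (220, np.float64(0.572), np.float64(-0.222), np.float64(0.15)), (224, np.float64(0.577), np.float64(-0.219), np.float64(0.149))]
282 [(200, np.float64(0.51), np.float64(-0.205), np.float64(0.099)), (204, np.float64(0.515), np.float64(-0.201), np.float64(0.097)), (208, np.float64(0.521), np.float64(-0.198), np.float64(0.098)), (216, np.float64(0.534), np.float64(-0.192), np.float64(0.098)), (220, np.float64(0.572), np.flo
[... 1910 characters left out ...]
t64(-0.212), np.float64(0.099)), (220, np.float64(0.554), np.float64(-0.209), np.float64(0.099)), (224, np.float64(0.56), np.float64(-0.205), np.float64(0.099))]
294 [(200, np.float64(0.526), np.float64(-0.227), np.float64(0.099)), (204, np.float64(0.531), np.float64(-0.223), np.float64(0.097)), (208, np.float64(0.538), np.float64(-0.221), np.float64(0.099)), (216, np.float64(0.549), np.float64(-0.214), np.float64(0.097)), (220, np.float64(0.555), np.float64(-0.21), np.float64(0.097)), (224, np.float64(0.561), np.float64(-0.208), np.float64(0.097))]
[array([ 0.5495, -0.1489,  0.1118]), array([ 0.573 , -0.1535,  0.1095]), array([ 0.4952, -0.1417,  0.1012]), array([ 0.5947, -0.2031,  0.095 ])]
```

Depth puts the fingertips at about z 0.124, whereas TCP z minus 14 mm would be 0.1035, so the true tips stand roughly 20 mm higher than calculated. I lower part of the way here over the bare rest and measure again.

```bash
python3 -m handwheel '[[[4,0,0],0,0.36],[[8,0,0],0,0.36],[[12,0,0],0,0.36],[[12,0,0],0,0.36],[[12,0,0],0,0.36]]' 10
python3 - <<'E'
from h import *
togo(S(.009,-.224,.118),-5.6)
ci=camera_info("scene");D=[];
for i in range(4):
    p,d=camera("scene"); D.append(d)
d=np.median(D,0); vv,uu=np.mgrid[240:310,180:250]; uv=np.c_[uu.ravel(),vv.ravel()]
P=dep(ci,uv,d); k=(abs(P[:,0]-.549)<.04)&(abs(P[:,1]+.214)<.02)&(P[:,2]>.1005)&(P[:,2]<.14)
g=p[uv[:,1],uv[:,0]].mean(1); k&=g<110
P=P[k];uv=uv[k]
for lo,hi in((.515,.54),(.56,.585)):
    q=P[(P[:,0]>lo)&(P[:,0]<hi)]; z=np.sort(q[:,2]); print(len(z),z[:12].round(4), "y",q[:,1].min().round(3),q[:,1].max().round(3))
cv2.imwrite("pics/sc3.png",cv2.resize(p[230:310,170:270],None,fx=6,fy=6))
E
```

```text
time_s: 3.9
ee_pos: [0.5492, -0.2109, 0.1053]
eef_rot: [-1.947, 1.568, 2.669]
force: [-0.2, -0.5, -0.9]
grip_width: 0.0302
t 3.9 pos [ 0.5492 -0.2109  0.1053] y ang -5.5 q6 -0.33 | shift mm [-12.7   1.2  -1.8] spin 0.001 w 0.0302 F [-0.2 -0.5 -0.9]
134 [0.114  0.1143 0.1143 0.1145 0.1145 0.1146 0.1158 0.116  0.1165 0.1166
 0.1169 0.1169] y -0.219 -0.202
99 [0.1146 0.1172 0.1176 0.1179 0.1182 0.1197 0.121  0.1212 0.1222 0.1223
 0.1228 0.123 ] y -0.223 -0.205
```

View pics/sc3.png

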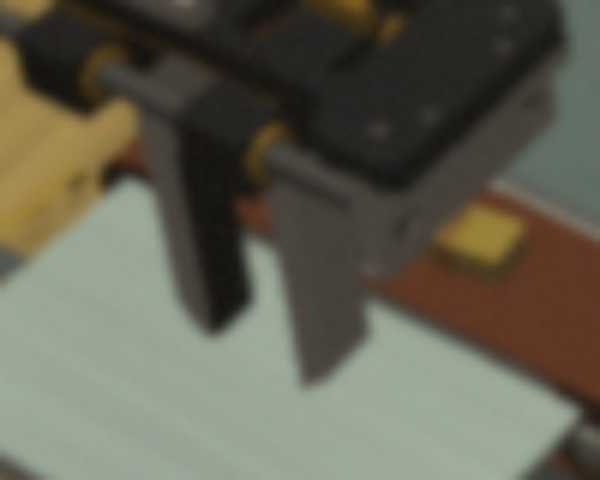

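The view shows the tips above the rest, with corners at scene pixels (221.7,294.7) and (205.3,286.2), and the offcut still on the belt. Casting those corner rays gives the tip height.

```bash
python3 - <<'E'
from h import *
ci=camera_info("scene")
for uv,xy in (((221.7,294.7),(.5758,-.2216)),((205.3,286.2),(.5335,-.2174))):
    for z in (.088,.092,.1,.106,.11,.114): print(z,proj(ci,[[*xy,z]])[0].round(1),uv)
E
```

```text
0.088 [227.1 306.4] (221.7, 294.7)
0.092 [226.8 304.8] (221.7, 294.7)
0.1 [226.2 301.6] (221.7, 294.7)
0.106 [225.8 299.1] (221.7, 294.7)
0.11 [225.5 297.5] (221.7, 294.7)
0.114 [225.2 295.8] (221.7, 294.7)
0.088 [207.7 295.9] (205.3, 286.2)
0.092 [207.4 294.3] (205.3, 286.2)
0.1 [206.7 291.1] (205.3, 286.2)
0.106 [206.2 288.6] (205.3, 286.2)
0.11 [205.8 287. ] (205.3, 286.2)
0.114 [205.5 285.3] (205.3, 286.2)
```

Both corners give tips about 7 mm above the reported TCP height (z≈0.112 at TCP 0.105), not 14 mm below it, so I use that. Now back up, over and down again behind the offcut.

```bash
python3 -m handwheel '[[[-20,0,0],0,0.36],[[-30,0,0],0,0.36],[[-30,0,-35],0,0.36],[[-30,0,-70],0,0.36],[[-30,1,-98],0,0.36]]' 10
python3 -m handwheel '[[[0,0,0],0,0.36],[[8,0,0],0,0.36],[[18,0,0],0,0.36],[[28,0,0],0,0.36],[[32,0,0],0,0.36]]' 10
python3 - <<'E'
from h import *
togo(S(.009,-.128,.0985),-5.6)
E
```

```text
time_s: 4.6
ee_pos: [0.5599, -0.1122, 0.136]
eef_rot: [-2.076, 1.569, 2.54]
force: [0.2, 0.0, -0.3]
grip_width: 0.0302
time_s: 5.1
ee_pos: [0.5591, -0.1127, 0.1022]
eef_rot: [-1.891, 1.567, 2.724]
force: [-0.1, 0.7, -0.1]
grip_width: 0.0299
t 5.1 pos [ 0.5591 -0.1127  0.1022] y ang -5.6 q6 -0.17 | shift mm [3.7 1.  0.9] spin 0.0 w 0.0299 F [-0.1  0.7 -0.1]
```

```bash
python3 -m handwheel '[[[4,1,0],0,0.36],[[4,1,10],0,0.36],[[4,1,20],0,0.36],[[4,1,30],0,0.36],[[4,1,40],0,0.36]]' 10
python3 - <<'E'
from h import *
togo(S(.009,-.224,.0985),-5.6)
ct=camera_info("top"); q,dt=camera("top"); s,_=camera("scene")
cv2.imwrite("pics/t4.png",np.hstack([cv2.resize(q[170:270,420:520],(400,400)),cv2.resize(s[230:330,170:270],(400,400))]))
E
```

```text
time_s: 5.6
ee_pos: [0.5562, -0.1539, 0.0984]
eef_rot: [-1.887, 1.567, 2.727]
force: [-0.4, 0.5, -0.2]
grip_width: 0.0305
t 5.6 pos [ 0.5562 -0.1539  0.0984] y ang -5.6 q6 -0.24 | shift mm [-0.1 -0.1 55.7] spin -0.0 w 0.0305 F [-0.4  0.5 -0.2]
```

View pics/t4.png

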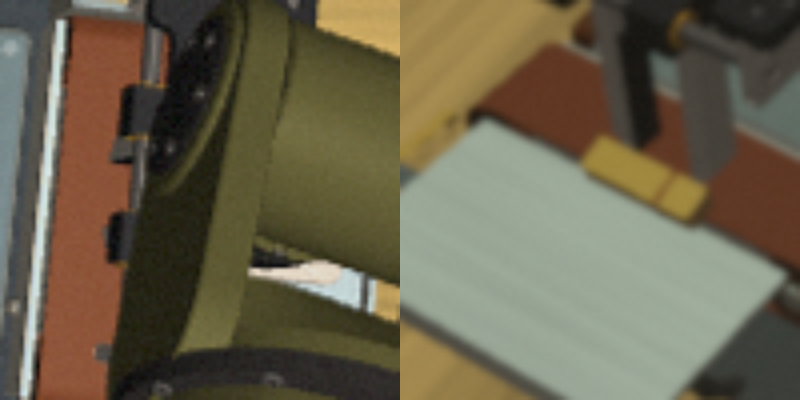

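It works now: the offcut has been pushed to the belt edge, square to the rest (scene crop 645,180). I continue onto the rest.

```bash
python3 -m handwheel '[[[0,0,8],0,0.36],[[0,0,16],0,0.36],[[0,0,24],0,0.36],[[0,0,32],0,0.36],[[1,0,40],0,0.36]]' 10
python3 -m handwheel '[[[0,0,6],0,0.36],[[0,0,12],0,0.36],[[0,0,17],0,0.36],[[0,0,17],0,0.36],[[0,0,10],0,0.36]]' 10
python3 -m handwheel '[[[-25,0,-10],0,0.36],[[-50,0,-30],0,0.6],[[-60,0,-80],0.1,1],[[-60,0,-125],0.25,1],[[-60,0,-170],0.4,1]]' 10
python3 - <<'E'
from h import *
# pre-push pose for selector
A=np.array([.566,.0826]); th=np.radians(24.4); n=np.array([np.cos(th),np.sin(th)]); t=np.array([-n[1],n[0]])
P=A+.028*n+.0325*t; togo([*P,.17],-65.6)
E
```

```text
time_s: 6.2
ee_pos: [0.5521, -0.1947, 0.0973]
eef_rot: [-1.859, 1.567, 2.754]
force: [0.1, -0.2, -0.2]
grip_width: 0.0301
time_s: 6.7
ee_pos: [0.551, -0.2048, 0.0973]
eef_rot: [-1.849, 1.567, 2.764]
force: [0.2, 0.5, -0.0]
grip_width: 0.03
time_s: 7.2
ee_pos: [0.568, -0.0359, 0.158]
eef_rot: [-1.604, 1.568, 2.617]
force: [0.2, 0.3, -1.0]
grip_width: 0.0021
t 7.2 pos [ 0.568  -0.0359  0.158 ] y ang -28.1 q6 0.36 | shift mm [ -11.8  -66.4 -145.5] spin 0.654 w 0.0021 F [ 0.2  0.3 -1. ]
```

```bash
python3 -m handwheel '[[[-5,-16,-36],0.14,1],[[-10,-32,-72],0.28,1],[[-12,-48,-108],0.42,1],[[-12,-66,-145],0.56,1],[[-12,-66,-145],0.654,1]]' 10
python3 -m handwheel '[[[0,0,0],0.1,1],[[0,0,0],0.1,1],[[0,0,0],0.1,1],[[0,0,0],0.1,1],[[0,0,0],0.1,1]]' 10
python3 - <<'E'
from h import *
A=np.array([.566,.0826]); th=np.radians(24.4); n=np.array([np.cos(th),np.sin(th)]); t=np.array([-n[1],n[0]])
P=A+.028*n+.0325*t; togo([*P,.17],-65.6)
ct=camera_info("top"); q,dt=camera("top"); s,ds=camera("scene"); cv2.imwrite("pics/t5.png",q)
w,dw=camera("wrist")
cv2.imwrite("pics/m5.png",np.vstack([np.hstack([cv2.resize(q[150:290,290:530],(500,292)),cv2.resize(s[160:330,150:370],(300,292))]),cv2.resize(w,(480,300))[:, :].copy() if 0 else np.hstack([cv2.resize(w,(480,300)),np.zeros((300,320,3),np.uint8)])]))
cv2.imwrite("pics/w5.png",w)
E
```

```text
time_s: 7.7
ee_pos: [0.5775, 0.1281, 0.1702]
eef_rot: [-1.182, 1.568, 2.384]
force: [-0.5, -1.0, 0.2]
grip_width: 0.0003
time_s: 8.2
ee_pos: [0.5775, 0.1278, 0.1702]
eef_rot: [-1.081, 1.568, 2.386]
force: [0.5, 0.4, -0.3]
grip_width: 0.0003
t 8.2 pos [0.5775 0.1278 0.1702] y ang -71.3 q6 1.4 | shift mm [0.2 4.  0.8] spin -0.1 w 0.0003 F [ 0.5  0.4 -0.3]
```

View pics/m5.png

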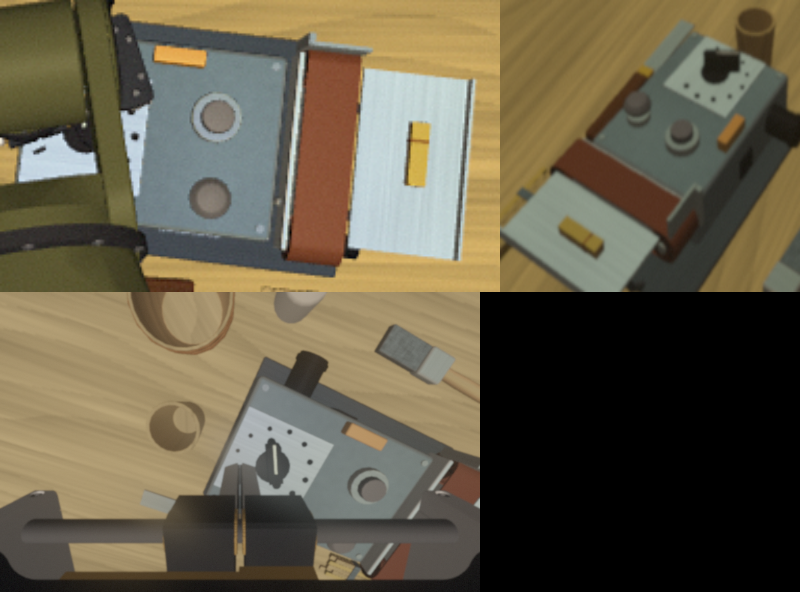

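The offcut lies in the middle of the rest (top crop 418,155; scene crop 580,237). The wrist view shows the handle, its white line running from about (365,205) to (369,243) in full pixels, and the closed tips beside it. I verify the axis and nose by ray, then plan the push.

```bash
python3 - <<'E'
from h import *
ci=camera_info("wrist"); w=cv2.imread("pics/w5.png")
h=cv2.cvtColor(w,cv2.COLOR_BGR2GRAY)
L=onz(ci,[(365,205),(369,243)],.12); print("line",L.round(4).tolist(),"dir",np.degrees(np.arctan2(*(L[0]-L[1])[1::-1])))
# off-cut on rest via top mask
q=cv2.imread("pics/t5.png"); ct=camera_info("top")
m=cv2.inRange(cv2.cvtColor(q[150:290,465:520],cv2.COLOR_BGR2HSV),(15,90,90),(40,255,255)); m=cv2.morphologyEx(m,cv2.MORPH_CLOSE,np.ones((5,3)))
r=[cv2.minAreaRect(c+[465,150]) for c in cv2.findContours(m,0,1)[0] if cv2.contourArea(c)>100]
for x in r:
    P=onz(ct,[x[0]],.11)[0]; a=np.radians(-5.6); v=P[:2]-[.5635,.0145]; print(x,P.round(4),"sander",(v@[np.cos(a),np.sin(a)]).round(4),(v@[-np.sin(a),np.cos(a)]).round(4))
cs=camera_info("scene"); print("tip px scene",proj(cs,[[.5775,.1278,.177],[.5775,.1278,.156]]))
print("handle pred in wrist",proj(ci,[[.566,.0826,.12],[.566+.038*.911,.0826+.038*.413,.12]]))
A=np.array([.566,.0826])
for k in range(0,66,6):
    th=np.radians(24.4-k); n=np.array([np.cos(th),np.sin(th)]); t=np.array([-n[1],n[0]]); P=A+.028*n+.0205*t
    print(k,P.round(4))
E
```

```text
line [[0.5968, 0.0952, 0.12], [0.5667, 0.0801, 0.12]] dir 26.721898720304605
((490.26763916015625, 223.52056884765625), (8.896795272827148, 29.681547164916992), 4.398705005645752) [ 0.548  -0.2269  0.11  ] sander 0.0081 -0.2418
((492.0, 219.5), (139.0, 54.0), 90.0) [ 0.5558 -0.2304  0.11  ] sander 0.0163 -0.2445
tip px scene [[322.26905913 156.18779374]
 [322.33435325 164.77893345]]
handle pred in wrist [[365.92094658 242.78396954]
 [363.17153348 199.59880861]]
0 [0.583  0.1128]
6 [0.5861 0.1109]
12 [0.5889 0.1086]
18 [0.5915 0.1061]
24 [0.5939 0.1033]
30 [0.5959 0.1003]
36 [0.5976 0.0971]
42 [0.5989 0.0937]
48 [0.5999 0.0902]
54 [0.6005 0.0866]
60 [0.6007 0.083 ]
```

```bash
python3 -m handwheel '[[[20,0,0],-0.1,1],[[40,0,0],-0.1,1],[[60,0,0],-0.1,1],[[74,1,1],-0.1,1],[[74,1,1],-0.1,1]]' 10
python3 - <<'E'
from h import *
togo([.583,.1128,.096],-65.6)
ci=camera_info("scene");D=[]
for i in range(3): p,d=camera("scene"); D.append(d)
d=np.median(D,0); cv2.imwrite("pics/s6.png",cv2.resize(p[130:230,270:370],(600,600),interpolation=cv2.INTER_CUBIC))
E
```

```text
time_s: 8.85
ee_pos: [0.5759, 0.1264, 0.0945]
eef_rot: [-0.71, 1.565, 2.856]
force: [0.6, -0.3, 0.3]
grip_width: 0.0004
t 8.85 pos [0.5759 0.1264 0.0945] y ang -65.6 q6 1.3 | shift mm [-1.6 15.3 -0.9] spin -0.001 w 0.0004 F [ 0.6 -0.3  0.3]
```

View pics/s6.png

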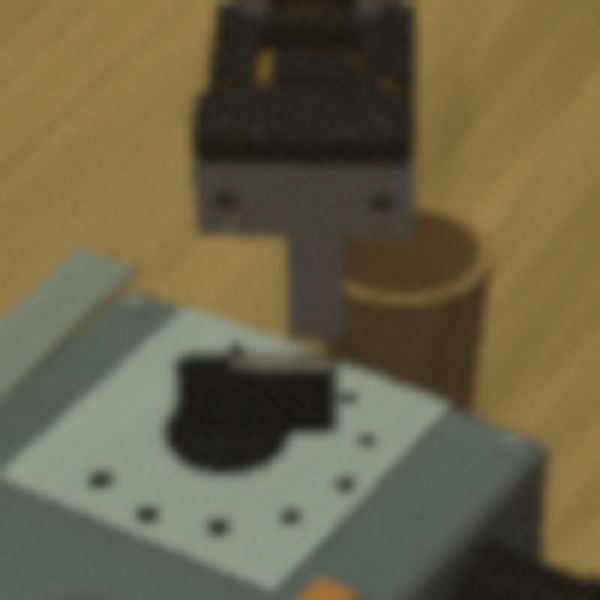

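The tip's lower edge is at crop (318,340), which is scene (323,186.7), just behind the handle and clear of it. I convert that to a height.

```bash
python3 - <<'E'
from h import *
ci=camera_info("scene")
for z in (.08,.09,.1,.105,.11): print(z,proj(ci,[[.581,.115,z],[.584,.116,z]]).round(1).tolist())
p,d=camera("scene")
print([dep(ci,[(u,v)],d)[0].round(3).tolist() for u,v in((323,180),(323,183),(323,185),(326,185),(323,188))])
E
```

```text
0.08 [[321.3, 198.0], [322.8, 198.1]]
0.09 [[321.3, 194.2], [322.8, 194.3]]
0.1 [[321.3, 190.4], [322.8, 190.6]]
0.105 [[321.3, 188.5], [322.8, 188.6]]
0.11 [[321.2, 186.6], [322.7, 186.7]]
[[0.584, 0.117, 0.127], [0.583, 0.118, 0.118], [0.583, 0.119, 0.112], [0.589, 0.121, 0.113], [0.521, 0.243, 0.0]]
```

Tip height is about 0.109 and the leading face is about 3 mm thinner than assumed, so I go 6 mm lower. Working out the arc rows next.

```bash
cat >> h.py <<'E'
def arc(ks,half=.0205,r=.028,A=(.566,.0826),z=None):
    o=get_obs(); R=Ro.from_euler("xyz",o["eef_rot"]).as_matrix(); y=np.degrees(np.arctan2(R[1,1],R[0,1]))
    for k in ks:
        th=np.radians(24.4-k); n=np.array([np.cos(th),np.sin(th)]); t=np.array([-n[1],n[0]]); P=np.array(A)+r*n+half*t
        print(k,(1000*R.T@(np.r_[P,z or o["ee_pos"][2]]-o["ee_pos"])).round(1),"spin",round(np.radians(y+65.6+k),3))
E
python3 -c "
from h import *
arc([0,6,12,18,24,30],z=.0885)"
```

```text
0 [ 8.8 15.1  0.6] spin -0.001
6 [ 8.8 18.2 -1.4] spin 0.104
12 [ 8.8 21.4 -3.1] spin 0.209
18 [ 8.8 24.8 -4.4] spin 0.313
24 [ 8.8 28.3 -5.4] spin 0.418
30 [ 8.8 31.9 -5.9] spin 0.523
```

```bash
python3 -m handwheel '[[[7,6,0],0,1],[[7,15,0.6],0,1],[[7,18.2,-1.4],0.1,1],[[7,21.4,-3.1],0.21,1],[[7,24.8,-4.4],0.31,1]]' 10
python3 -c "
from h import *
togo([.5915,.1061,.0885],-83.6)
arc([24,30,36,42,48,54,57,60])"
```

```text
time_s: 9.55
ee_pos: [0.5917, 0.1054, 0.0902]
eef_rot: [-1.321, 1.568, 1.931]
force: [-0.3, 0.7, -0.8]
grip_width: 0.0003
t 9.55 pos [0.5917 0.1054 0.0902] y ang -83.7 q6 1.57 | shift mm [ 1.7 -0.8  0.2] spin -0.001 w 0.0003 F [-0.3  0.7 -0.8]
24 [-0.   2.3 -1.9] spin 0.103
30 [-0.   5.5 -3.5] spin 0.208
36 [-0.   8.9 -4.9] spin 0.313
42 [-0.  12.4 -5.8] spin 0.417
48 [-0.  16.  -6.4] spin 0.522
54 [-0.1 19.6 -6.6] spin 0.627
57 [-0.1 21.4 -6.6] spin 0.679
60 [-0.1 23.2 -6.4] spin 0.732
```

```bash
python3 -m handwheel '[[[0,2.3,-1.9],0.1,1],[[0,5.5,-3.5],0.21,1],[[0,8.9,-4.9],0.31,1],[[0,12.4,-5.8],0.42,1],[[0,12.4,-5.8],0.42,1]]' 10
python3 - <<'E'
from h import *
togo([.5989,.0937,.0885],-107.6)
arc([48,54,57,60,63])
q,dt=camera("top"); ct=camera_info("top"); cv2.imwrite("pics/t7.png",q)
ci=camera_info("scene");p,d=camera("scene"); cv2.imwrite("pics/s7.png",p)
# dark handle pixels in scene at z .10-.125
vv,uu=np.mgrid[165:225,280:350]; uv=np.c_[uu.ravel(),vv.ravel()]; P=dep(ci,uv,d); g=p[uv[:,1],uv[:,0]].max(1)
k=(P[:,2]>.114)&(P[:,2]<.125)&(np.hypot(P[:,0]-.566,P[:,1]-.0826)<.045)
Q=P[k][:,:2]; print(len(Q)); c=Q-[.566,.0826]; rr=np.hypot(*c.T); a=np.degrees(np.arctan2(c[:,1],c[:,0])); print(np.c_[rr.round(3),a.round(0),g[k]][rr>.02].tolist())
E
```

```text
time_s: 10.05
ee_pos: [0.5993, 0.0929, 0.0902]
eef_rot: [-1.051, 1.568, 1.779]
force: [0.5, 0.1, -0.3]
grip_width: 0.0005
t 10.05 pos [0.5993 0.0929 0.0902] y ang -107.9 q6 1.97 | shift mm [ 1.8 -0.7  0.6] spin -0.005 w 0.0005 F [ 0.5  0.1 -0.3]
48 [-0.   2.4 -1.4] spin 0.1
54 [-0.   5.6 -3.1] spin 0.204
57 [-0.   7.3 -3.8] spin 0.257
60 [-0.   9.  -4.4] spin 0.309
63 [-0.  10.7 -4.9] spin 0.361
200
[[0.023, 8.0, 86.0], [0.043, 14.0, 56.0], [0.022, 9.0, 85.0], [0.025, 5.0, 71.0], [0.043, 14.0, 55.0], [0.044, 17.0, 64.0], [0.023, 7.0, 78.0], [0.026, 2.0, 70.0], [0.029, -1.0, 69.0], [0.031, -2.0, 70.0], [0.04, 6.0, 65.0], [0.042, 6.0, 58.0], [0.043, 11.0, 57.0], [0.045, 14.0, 66.0], [0.02, -4.0, 97.0], [0.025, -12.0, 86.0], [0.024, -1.0, 69.0], [0.025, 8.0, 66.0], [0.028, 2.0, 68.0], [0.032, -4.0, 68.0], [0.034, -4.0, 70.0], [0.036, -3.0, 70.0], [0.039, 2.0, 68.0], [0.042, 1.0, 64.0], [0.042, 6.0, 58.0], [0.043, 14.0, 56.0], [0.023, -28.0, 112.0], [0.023, -22.0, 117.0], [0.024, -17.0, 114.0], [0.027, -17.0, 101.0], [0.025, -5.0, 83.0], [0.028, -6.0, 68.0], [0.027, 5.0, 64.0], [0.033, -
[... 874 characters left out ...]
0.03, -33.0, 32.0], [0.029, -26.0, 42.0], [0.032, -25.0, 59.0], [0.034, -25.0, 81.0], [0.034, -20.0, 100.0], [0.035, -17.0, 93.0], [0.036, -14.0, 67.0], [0.039, -14.0, 61.0], [0.037, -4.0, 68.0], [0.039, -4.0, 69.0], [0.023, -40.0, 29.0], [0.026, -38.0, 26.0], [0.028, -35.0, 27.0], [0.031, -34.0, 28.0], [0.033, -31.0, 29.0], [0.033, -27.0, 33.0], [0.035, -25.0, 44.0], [0.036, -22.0, 58.0], [0.039, -22.0, 55.0], [0.039, -19.0, 49.0], [0.039, -14.0, 56.0], [0.031, -37.0, 28.0], [0.029, -32.0, 29.0], [0.032, -30.0, 25.0], [0.032, -26.0, 28.0], [0.033, -23.0, 29.0], [0.034, -20.0, 30.0], [0.037, -20.0, 33.0], [0.038, -18.0, 43.0], [0.039, -14.0, 61.0], [0.034, -32.0, 27.0], [0.038, -21.0, 28.0]]
```

The scene depth puts the white line at about −20.5°, so the handle has turned about 45° and is at the brink between four and five. I push on to 54° to let it snap, then back off.

```bash
python3 -m handwheel '[[[0,2.4,-1.4],0.1,1],[[0,4.5,-2.6],0.17,1],[[0,5.6,-3.1],0.2,1],[[0,5.6,-3.1],0.2,1],[[0,5.6,-3.1],0.2,1]]' 10
cat > ang.py <<'E'
from h import *
ci=camera_info("scene");p,d=camera("scene"); cv2.imwrite("pics/s8.png",p)
vv,uu=np.mgrid[165:225,280:350]; uv=np.c_[uu.ravel(),vv.ravel()]; P=onz(ci,uv,.12); Z=dep(ci,uv,d)[:,2]; g=p[uv[:,1],uv[:,0]].max(1)
c=P[:,:2]-[.566,.0826]; k=(Z>.113)&(Z<.127)&(np.hypot(*c.T)<.040)&(g>92)
x=c[k]; m=x.mean(0); v=np.linalg.svd(x-m)[2][0]; v*=np.sign(v@m)
print("n",k.sum(),"centre",m.round(4),"bearing",np.degrees(np.arctan2(m[1],m[0])).round(1),"line dir",np.degrees(np.arctan2(v[1],v[0])).round(1))
togo([.5989,.0937,.0885],-119.6)
E
python3 ang.py
```

```text
time_s: 10.65
ee_pos: [0.6003, 0.087, 0.0903]
eef_rot: [-0.862, 1.568, 1.775]
force: [-0.5, -0.2, 0.1]
grip_width: 0.0005
n 40 centre [ 0.0129 -0.0087] bearing -33.8 line dir -40.9
t 10.7 pos [0.6004 0.0871 0.0903] y ang -118.9 q6 2.16 | shift mm [ 1.8 -5.1  4.5] spin 0.012 w 0.0004 F [ 0.2 -0.4 -0.4]
```

The handle has snapped to about −36°, which is speed five (expected −35.6°). Backing the finger straight off and up, then re-measuring.

```bash
python3 -m handwheel '[[[0,-8,0],0,1],[[0,-15,0],0,1],[[-25,-17,0],0,1],[[-60,-17,0],0,1],[[-75,-17,0],0,1]]' 10
python3 ang.py
python3 - <<'E'
from h import *
T=cv2.imread("pics/top0.png"); Sc=cv2.imread("pics/s8.png"); ct,cs=camera_info("top"),camera_info("scene"); W=cv2.imread("pics/w1.png")
def btn(im,x0,y0,x1,y1):
    h=cv2.cvtColor(im[y0:y1,x0:x1],cv2.COLOR_BGR2HSV); m=((h[...,0]<25)|(h[...,0]>160)).astype(np.uint8)*255
    m=cv2.morphologyEx(m,cv2.MORPH_OPEN,np.ones((3,3))); c=max(cv2.findContours(m,0,1)[0],key=cv2.contourArea)+[x0,y0]; r=cv2.fitEllipse(c); return r
a=btn(T,382,194,406,218); b=btn(Sc,268,225,298,252); print(a,b)
(o1,d1),(o2,d2)=ray(ct,a[0]),ray(cs,b[0]); s=np.linalg.lstsq(np.c_[d1[0],-d2[0]],o2-o1,rcond=None)[0]; print("tri",(o1+s[0]*d1[0]).round(4),(o2+s[1]*d2[0]).round(4))
print("z.103",onz(ct,[a[0]],.103),onz(cs,[b[0]],.103))
togo([.579,-.0435,.16],-95.6)
E
```

```text
time_s: 11.2
ee_pos: [0.6097, 0.1026, 0.1683]
eef_rot: [-1.922, 1.566, 0.716]
force: [-0.4, 0.3, 0.2]
grip_width: 0.0005
n 43 centre [ 0.0148 -0.0094] bearing -32.5 line dir -37.3
t 11.25 pos [0.6101 0.1025 0.1696] y ang -118.9 q6 2.18 | shift mm [81.  13.5  5.8] spin 0.013 w 0.0001 F [-0.4  0.   2.3]
((394.20111083984375, 205.77857971191406), (14.427735328674316, 14.61740493774414), 56.46043395996094) ((282.6534118652344, 235.85206604003906), (11.059572219848633, 13.950434684753418), 81.12908172607422)
tri [ 0.58   -0.0428  0.1004] [ 0.5792 -0.0433  0.1004]
z.103 [[ 0.57977212 -0.04236566  0.103     ]] [[ 0.58075642 -0.04573084  0.103     ]]
t 11.25 pos [0.6101 0.1025 0.1696] y ang -118.9 q6 2.18 | shift mm [  9.  142.9 -43.3] spin -0.406 w 0.0001 F [-0.4  0.   2.3]
```

Speed five holds after the retreat (bearing −32.5°, line −37.3°, mean about −35°). Start triangulates to (0.5798, −0.043). Moving above it now.

```bash
python3 -m handwheel '[[[0,30,-9],0,1],[[0,65,-20],0,1],[[0,100,-31],0,1],[[0,142,-44],0,1],[[0,142,-44],0,1]]' 10
python3 -m handwheel '[[[0,0,0],0,1],[[20,0,0],0,1],[[40,0,0],0,1],[[60,0,0],0,1],[[65,0,0],0,1]]' 10
python3 -c "
from h import *
togo([.5798,-.043,.1],-118.9)
ci=camera_info('scene');p,d=camera('scene');cv2.imwrite('pics/s9.png',p)
print([ (v,*[dep(ci,[(u,v)],d)[0].round(3).tolist() for u in (281,284)]) for v in range(214,244,3)])
print(proj(ci,[[.5798,-.043,.103],[.5798,-.043,.12]]))"
```

```text
time_s: 11.75
ee_pos: [0.579, -0.0469, 0.1678]
eef_rot: [-2.007, 1.566, 0.627]
force: [-0.3, 0.3, 0.6]
grip_width: 0.0005
time_s: 12.25
ee_pos: [0.5783, -0.0455, 0.1]
eef_rot: [-0.962, 1.568, 1.673]
force: [-0.7, -0.2, 1.3]
grip_width: 0.0003
t 12.25 pos [ 0.5783 -0.0455  0.1   ] y ang -119.0 q6 1.93 | shift mm [ 0.  -2.9 -0.1] spin -0.002 w 0.0003 F [-0.7 -0.2  1.3]
[(214, [0.586, -0.054, 0.164], [0.587, -0.046, 0.159]), (217, [0.585, -0.053, 0.156], [0.588, -0.048, 0.154]), (220, [0.585, -0.054, 0.15], [0.588, -0.048, 0.147]), (223, [0.585, -0.054, 0.143], [0.587, -0.047, 0.138]), (226, [0.584, -0.054, 0.135], [0.586, -0.048, 0.131]), (229, [0.584, -0.055, 0.128], [0.586, -0.047, 0.123]), (232, [0.583, -0.055, 0.121], [0.586, -0.048, 0.117]), (235, [0.582, -0.053, 0.112], [0.588, -0.052, 0.113]), (238, [0.584, -0.057, 0.108], [0.588, -0.053, 0.106]), (241, [0.585, -0.059, 0.103], [0.59, -0.057, 0.103])]
[[282.94057263 234.81678871]
 [282.45675339 227.98152572]]
```

```bash
python3 -m handwheel '[[[0,-2.5,0],0,1],[[4,-2.5,0],0,1],[[7,-2.5,0],0,1],[[9,-2.5,0],0,1],[[9,-2.5,0],0,1]]' 10
python3 -m handwheel '[[[1,0,0],0,1],[[2,0,0],0,1],[[3,0,0],0,1],[[3,0,0],0,1],[[3,0,0],0,1]]' 10
```

```text
time_s: 12.8
ee_pos: [0.5805, -0.043, 0.0933]
eef_rot: [-1.75, 1.566, 0.886]
force: [-1.8, 5.0, 12.8]
grip_width: 0.0004
time_s: 13.3
ee_pos: [0.5808, -0.043, 0.093]
eef_rot: [-2.014, 1.565, 0.622]
force: [-12.7, 2.3, 25.6]
grip_width: 0.0003
```

The force rises to 25 N with no further travel, far above the 5 N needed, so the button has bottomed. I release in small steps and read the spring force as a check.

```bash
python3 -m handwheel '[[[-1,0,0],0,1],[[-3,0,0],0,1],[[-3,0,0],0,1],[[-3,0,0],0,1],[[-3,0,0],0,1]]' 10
python3 -m handwheel '[[[-1,0,0],0,1],[[-2,0,0],0,1],[[-2,0,0],0,1],[[-2,0,0],0,1],[[-2,0,0],0,1]]' 10
python3 -m handwheel '[[[-1,0,0],0,1],[[-2,0,0],0,1],[[-2,0,0],0,1],[[-2,0,0],0,1],[[-2,0,0],0,1]]' 10
python3 -m handwheel '[[[-1,0,0],0,1],[[-2,0,0],0,1],[[-2,0,0],0,1],[[-2,0,0],0,1],[[-2,0,0],0,1]]' 10
```

```text
time_s: 13.8
ee_pos: [0.5809, -0.0431, 0.0959]
eef_rot: [-2.028, 1.565, 0.607]
force: [-0.4, 0.7, 5.2]
grip_width: 0.0003
time_s: 14.3
ee_pos: [0.5809, -0.0431, 0.0979]
eef_rot: [-2.027, 1.565, 0.608]
force: [-0.9, 1.2, 3.2]
grip_width: 0.0004
time_s: 14.8
ee_pos: [0.5808, -0.0432, 0.0997]
eef_rot: [-2.006, 1.565, 0.629]
force: [-0.1, 0.5, -0.6]
grip_width: 0.0007
time_s: 15.3
ee_pos: [0.5808, -0.0431, 0.1017]
eef_rot: [-2.0, 1.565, 0.636]
force: [0.6, 0.6, -0.5]
grip_width: 0.0006
```

The spring signature is clear (5.2, then 3.2, then 0 N), so the button went fully down and sprang back. Retreating for a final look.

```bash
python3 -m handwheel '[[[-30,0,0],0,1],[[-70,0,0],0,1],[[-110,0,0],0,1],[[-130,30,30],0,1],[[-140,60,60],0,1]]' 10
python3 -m handwheel '[[[0,40,20],0,1],[[0,80,40],0,1],[[0,120,60],0,1],[[0,150,80],0,1],[[0,150,80],0,1]]' 10
python3 ang.py
python3 - <<'E'
from h import *
q,_=camera("top"); s,_=camera("scene")
cv2.imwrite("pics/fin.png",np.hstack([cv2.resize(q[140:300,240:540],(450,240)),cv2.resize(s[150:350,130:380],(350,280))[:240]]) if 0 else np.vstack([cv2.resize(q[130:310,230:550],(711,400))[:300] if 0 else cv2.resize(q[140:300,280:540],(488,300)),cv2.resize(s[160:330,150:426],(488,300))]))
E
```

```text
time_s: 15.8
ee_pos: [0.4981, -0.0671, 0.2429]
eef_rot: [-2.255, 1.564, 0.381]
force: [0.3, 0.0, -0.4]
grip_width: 0.0003
time_s: 16.3
ee_pos: [0.3532, -0.1609, 0.2421]
eef_rot: [-2.396, 1.563, 0.237]
force: [0.1, 0.2, 0.4]
grip_width: 0.0004
n 42 centre [ 0.0152 -0.0098] bearing -32.9 line dir -36.7
t 16.35 pos [ 0.3547 -0.1603  0.2422] y ang -119.1 q6 1.56 | shift mm [ 156.1 -339.9  -88.8] spin 0.008 w 0.0003 F [-0.8 -0.3 -0.3]
```

View pics/fin.png

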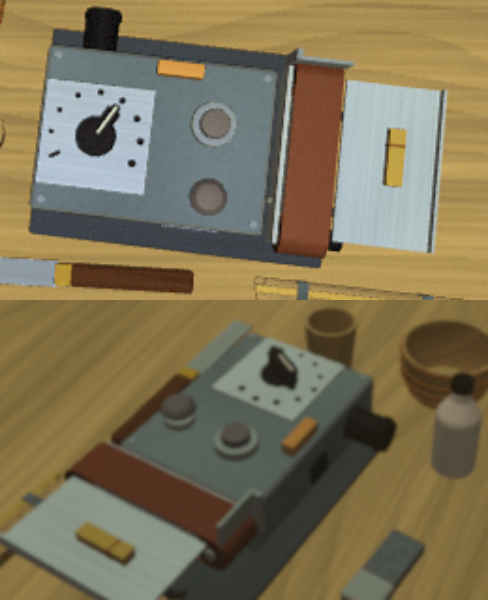

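The final view shows the nose pointing at the dot at (122,100), the fifth after the off bar. The offcut is mid-rest at (396,157), start is up again at (216,123), and the stop button, cleaner and other items are as before.

```bash
python3 -c "
from station import *
print(hand_in())"
```

```text
the job is handed in; nothing more can be done
None
```

The job is done and handed in at about 16.4 s of the 58 s allowed. I swept the offcut onto the side rest, then pushed the selector from speed three round to five. After that I pressed the start button fully down and let go.

**Last checks**
- **Offcut:** it lies at about (8, −242) mm in the sander's frame, where the middle of the rest is (0, −238).
- **Selector:** the handle's white line reads −33° to −37° against the expected −35.6°, and the final picture shows the nose at the fifth dot. It stayed there after the finger had backed off.
- **Start button:** the press reached 25 N without further travel. On release the force fell from 5.2 to 3.2 to 0 N, as its spring should.
- **Everything else:** the stop button and the other items in the final view looked untouched. The brush is only partly in that picture, the bundle mostly cropped, and the basket was not compared.

**What went wrong or disagreed**
- **First sweep missed:** the fingers passed over the offcut without touching it. The fingertips stood 4 to 14 mm above the reported TCP height, depending on how I measured them, not 14 mm below it. I re-measured, lowered the tool and swept again.
- **One bad measurement:** an early automatic outline of the offcut in the top view was wrong, so I used the scene and wrist cameras for it.

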